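Rack the washed dish covers and nest the cups

TASK

Put the washed ware away to dry: take the two round dish covers off the slanted stand and stand them upright in the wire drying rack, one in each of its two slots, resting fully down between the tines, without ever letting a clean cover touch the counter. Also nest the blue and the orange tapered cup, in either order, into the grey cup where it stands, so that all three are upright and fully seated in one another. Do not shift or knock over the timer or the pink-filled bottle behind the rack, or the roll of tape.

Things in the scene. Friction and masses are not known exactly. Their poses are not given: they have to be found in the camera images.
- cover_white: Rigid round flat dish cover, white with a grey line round its edge: a disc of 90 mm diameter, 10 mm thick, 70 g, loose. Origin at its centre, z along its axis (face normal). It starts leaning on the stand, its plane 55 degrees from horizontal; its uppermost edge is free on both faces and can be pinched across the thickness.
- cover_green: Rigid round flat dish cover, green with a white line round its edge: a disc of 90 mm diameter, 10 mm thick, 70 g, loose. Origin at its centre, z along its axis (face normal). It starts leaning on the stand, its plane 55 degrees from horizontal; its uppermost edge is free on both faces and can be pinched across the thickness.
- stand: Fixed stand, grey base 125 x 210 x 8 mm, origin under its centre, z up, front (-x) to the robot; a cover at y = -58 and at +58 mm. Each rests on two pegs and two slanted bars 54 mm apart, top leaning to +x: upslope is (cos55deg, 0, sin55deg), exposed face looks along (-sin55deg, 0, cos55deg). Cover centre 65 mm, top edge 102 mm high; a 46 mm wide gap behind its upper half admits a finger.
- rack: Fixed wire drying rack on a black tray 150 (x) x 100 (y) x 11 mm; origin under its centre, z up. Slots at x = -40 and +40 mm hold covers upright, axis along rack x. Each has tine pairs at y = -28 and +28 mm: 16 mm free between them up to 64 mm height, flaring to 26 mm at the tips, 80 mm high. The cover stands on two rods at y = +-28 mm (tops 28 mm high) that stop it rolling.
- slot_front (a point): Centre of a cover that stands fully down in the slot at rack x = -40 mm: 64 mm above the counter. Axes as the rack's.
- slot_rear (a point): Centre of a cover that stands fully down in the slot at rack x = +40 mm: 64 mm above the counter. Axes as the rack's.
- cup_grey: Tapered cup, grey (stays put, bottom of the nest), open on top, 80 mm high, 90 g: outer diameter 40 mm at the foot, 54 mm at 56 mm height, then a straight collar, 60 mm outside, 55 mm inside, from 60 to 80 mm. Solid foot up to the inner floor at 35 mm. A like cup nests on that floor with 2 mm play all round, 35 mm higher. Origin: centre of the underside, z up.
- cup_blue: Tapered cup, blue, open on top, 80 mm high, 90 g: outer diameter 40 mm at the foot, 54 mm at 56 mm height, then a straight collar, 60 mm outside, 55 mm inside, from 60 to 80 mm. Solid foot up to the inner floor at 35 mm. A like cup nests on that floor with 2 mm play all round, 35 mm higher. Origin: centre of the underside, z up.
- cup_orange: Tapered cup, orange, open on top, 80 mm high, 90 g: outer diameter 40 mm at the foot, 54 mm at 56 mm height, then a straight collar, 60 mm outside, 55 mm inside, from 60 to 80 mm. Solid foot up to the inner floor at 35 mm. A like cup nests on that floor with 2 mm play all round, 35 mm higher. Origin: centre of the underside, z up.
- cup_grey_seat (a point): Centre of the inner floor of the grey cup, 35 mm above its underside: where the underside of a cup nested in it comes to rest.
- cup_blue_seat (a point): Centre of the inner floor of the blue cup, 35 mm above its underside: where the underside of a cup nested in it comes to rest.
- cup_orange_seat (a point): Centre of the inner floor of the orange cup, 35 mm above its underside: where the underside of a cup nested in it comes to rest.
- timer: Bystander: light grey count-down timer, 32 x 66 x 55 mm high. Origin under its centre.
- bottle: Bystander: small round bottle with pink contents and a white cap, 45 mm across, 98 mm high, standing alone behind the rack. Origin under its centre.
- tape: Bystander: pink roll of label tape lying flat, 64 mm across, 19 mm high. Origin under its centre.
There are look-alikes about, which are no part of the job. Several things look just like the cup_blue: the one meant starts farthest from the robot's base.

How it is judged:
By the outcome, as a careful person would: the job done as asked, in the order asked, and still so for the second after the job is handed in, with the robot touching nothing.
It also fails if it takes over 72 s, if anything falls off the work surface, if the arm or the gripper's body presses on something with over 40 N, if the wrist force passes 120 N, or if a joint passes its speed limit or range.

ROBOT

A 6-joint arm with a two-finger parallel gripper is mounted at the origin on a cart in front of the work surface, level with it; the furniture and walls round the work are solid. World frame = base frame: x ahead of the robot, y to its left, z up, the work surface at z = 0. Lengths are in m, angles in rad, forces in N, time in s.
With the tool pointing down it reaches from about 0.35 to 0.85 m from the base axis. Payload 8.1 kg.
Tool frame: the origin (TCP) lies midway between the tips of the shut fingers; the grasp point (between the pads) lies 19 mm behind it; z points along the fingers, y is the line along which they close (so a half turn about z gives the same grasp; the last joint's range is limited). The gripper opens to 85 mm and grips with 20 to 120 N. Pads are 22 mm wide; open, the fingers measure 114 mm over their backs; the gripper's body (76 mm by 85 mm) begins 54 mm behind the grasp point. The pads swing forward as they close: fully open they stand 13 mm farther back than shut.
Start: joints at [-1.371, 0.13, 1.488, -0, 1.523, -0.085], TCP at [0.169, -0.576, 0.231] pointing down, gripper open.
Joint ranges: [-2.96, 2.96], [-0.89, 2.26], [0.02, 2.5], [-1.34, 4.48], [0, 2.73], [-2.66, 2.66]. Speed limits (rad/s): [2.39, 2.39, 2.79, 3.14, 3.14, 3.14].

INTERFACE

Orientations are given as a unit quaternion [x, y, z, w].
In Python, from station import env gives the robot as it stands.
- The arm moves only by the shell command python3 -m jog 'ROWS' [FORCE]. ROWS is a JSON object of lists of equal length, an entry for each row: "linear": the shift along the tool's x, y, z in cm, a list of three; "delta_rot": the turn, a rotation vector about the tool's x, y, z in degrees, a list of three; "jaw": the finger opening in cm, from 0 to 8.54. A call has 1 to 8 rows; each row is the pose to reach, as a shift and turn from the pose commanded when the call began, along the tool's axes at that moment; what a row does not reach only later rows make up. A row lasts 1/10 s, in which the tool goes at most 50 mm and 8.59 degrees, less where a joint would pass 70% of its speed; a pose out of reach is approached as far as the arm can. A call with a gripper value outside its range is refused whole. The fingers move at their own pace and stop on an object; FORCE is the grip in N (left out, the last holds). Time passes only in rows, so rows that repeat a pose let the fingers close. It gives the time, the measured TCP pose, the force, the opening and the grip force at its end, in the units of the state.
- env.get_obs(): the state, without advancing time (a new reading comes with each control period).
- env.read_camera(name): name is "scene" or "top" or "wrist"; returns the picture (420x560x3 uint8, red, green, blue); there is no depth.
- env.camera_info(name): a dict with "K" (3x3 intrinsics, pixels), "k1" (the pictures are not rectified: a ray, as slopes to the right and down, at radius r is drawn at 1 + k1 r^2 times it, then the intrinsics apply), "origin" and "attitude" of the camera in the world. Camera axes: x right, y down, z forward; pixel columns grow to the right and rows downward; lengths in m; the calibration is good to about 2 mm. A picture is of the moment at which its call begins: read the wrist's pose just before it. camera_info takes no time and is no camera call; for the wrist camera it gives the pose at the moment of the call.
- env.job_done(): hands the job in; it is judged then, once.
The state is a dict: "t": time; "joints": joint angles; "joint_velocities": joint speeds; "tau": joint torques, N m; "ee_pos": TCP position; "ee_rot": TCP orientation; "ft_force": force on the tool from outside, world axes, zero at the start; "torque": the same for the moment, N m; "width": finger opening in m; "grasp_force": force on a finger pad.
Only numpy, scipy, OpenCV 4.12 (cv2) and the standard library are available. Lean on these libraries where they do the work, as an engineer would, in place of code of your own. Each camera call takes 0.05 s, during which the arm holds its last target. There are 200 camera calls.

## Working session

There is one attempt and no reset: what is moved stays moved. The work goes in short steps, Python scripts to look and compute and a shell command to move; the robot and the scene stay as the last step left them, time stands still between calls to the robot, and variables do not carry over. Pictures are saved under pics/ and viewed, at most 10 in all, crops included, and the job is handed in when it is done.

```bash
ls; mkdir -p pics
cat > h.py <<'E'
import numpy as np,cv2,json
from station import env
from scipy.spatial.transform import Rotation as R
def cam(n):
    c=env.camera_info(n);return c
def att(c):
    a=np.array(c["attitude"],float)
    return a if a.shape==(3,3) else R.from_quat(a).as_matrix()
def ray(c,u,v):
    K=np.array(c["K"]);d=np.array([(u-K[0,2])/K[0,0],(v-K[1,2])/K[1,1]])
    s=d.copy()
    for _ in range(20): s=d/(1+c["k1"]*(s@s))
    r=att(c)@np.array([s[0],s[1],1]);return np.array(c["origin"]),r
def onz(c,u,v,z):
    o,r=ray(c,u,v);return o+r*(z-o[2])/r[2]
def proj(c,p):
    q=att(c).T@(np.array(p)-np.array(c["origin"]));s=q[:2]/q[2];s=s*(1+c["k1"]*(s@s))
    K=np.array(c["K"]);return K[0,0]*s[0]+K[0,2],K[1,1]*s[1]+K[1,2]
def grab(n,name):
    im=env.read_camera(n);cv2.imwrite(f"pics/{name}.png",im[:,:,::-1]);return im
E
python3 - <<'E'
from h import *
for n in("scene","top"):
    print(n,cam(n)); grab(n,n+"0")
print(env.get_obs())
E
```

```text
pics
scene {'K': array([[503.99460247,   0.        , 275.78869759],
       [  0.        , 503.99460247, 199.76162902],
       [  0.        ,   0.        ,   1.        ]]), 'k1': 0.0038198369736346743, 'origin': array([-0.58735975,  0.57997312,  0.67080344]), 'attitude': array([-0.43717886,  0.72244555, -0.46618282,  0.26385726])}
top {'K': array([[410.7942154 ,   0.        , 278.83536201],
       [  0.        , 410.7942154 , 209.94871272],
       [  0.        ,   0.        ,   1.        ]]), 'k1': -0.09439107411478166, 'origin': array([ 0.37532289, -0.04764907,  1.15201515]), 'attitude': array([-0.70125663,  0.70969065, -0.04666652,  0.0489956 ])}
{'t': 0.1, 'joints': array([-1.37139157e+00,  1.31128702e-01,  1.48913072e+00,  2.58732761e-05,
        1.52300476e+00, -8.53799569e-02]), 'joint_velocities': array([ 8.20733472e-06, -6.06184233e-04,  4.62359691e-04,  1.54231587e-03,
       -1.32286572e-03, -1.16222195e-03]), 'tau': array([-1.08679656e-04, -5.70950246e+01, -5.01941657e+01, -2.50442617e-04,
        8.05872754e-03, -9.48555027e-06]), 'ee_pos': array([ 0.1685171 , -0.57534859,  0.23034539]), 'ee_rot': array([ 9.89879069e-01,  1.41910990e-01, -3.47229190e-05, -8.35145314e-04]), 'ft_force': array([ 0.21718049, -0.4197351 ,  0.34989648]), 'torque': array([-0.02350328,  0.00963201, -0.04250704]), 'grasp_force': 0.0, 'width': 0.08526542234301672}
```

View pics/top0.png

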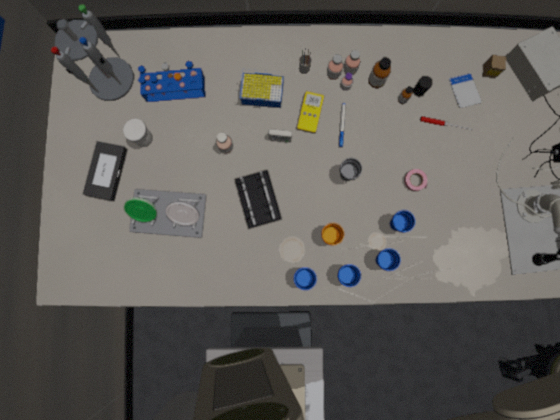

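View pics/scene0.png

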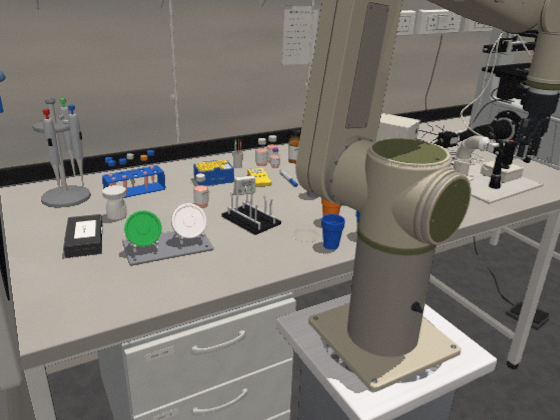

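Top view: blue cups are at (305,278), (348,275), (388,260) and (402,221). Orange is at (332,233), grey (350,170), tape (416,180). The rack is at (258,199), the stand at (168,213) with green at (141,210) and white at (183,213). The timer is at (281,134) and the bottle at (223,142).

The target blue cup is the one farthest from the base. I'll compute the distances and check with an enlarged crop.

Run:
```python
from h import *
im=cv2.imread("pics/top0.png");hsv=cv2.cvtColor(im,cv2.COLOR_BGR2HSV);c=cam("top")
def blobs(lo,hi,amin,z,nm,roi=None):
    m=cv2.inRange(hsv,np.array(lo),np.array(hi))
    cs,_=cv2.findContours(m,cv2.RETR_EXTERNAL,cv2.CHAIN_APPROX_NONE)
    for k in cs:
        if cv2.contourArea(k)<amin or len(k)<6: continue
        (u,v),r=cv2.minEnclosingCircle(k);p=onz(c,u,v,z)
        print(nm,np.round([u,v,r],1),p.round(4)[:2],np.hypot(*p[:2]).round(3), "el",np.round(cv2.fitEllipse(k)[0]+cv2.fitEllipse(k)[1],1),"rect",np.round(cv2.minAreaRect(k)[0]+cv2.minAreaRect(k)[1]+(cv2.minAreaRect(k)[2],),1))
blobs((105,150,60),(125,255,255),150,.08,"blue")
blobs((8,150,80),(20,255,255),150,.08,"orange")
blobs((50,120,50),(75,255,255),200,.07,"green")
blobs((0,0,0),(180,255,45),300,.011,"black")
# overlay tape
blobs((150,40,100),(179,255,255),60,.019,"pink")
big=lambda x0,y0,x1,y1,s:cv2.resize(im[y0:y1,x0:x1],None,fx=s,fy=s,interpolation=cv2.INTER_CUBIC)
a=big(285,150,435,300,4);b=big(120,110,300,250,3)
cv2.imwrite("pics/cropA.png",a)
cv2.imwrite("pics/cropB.png",big(110,120,300,250,4))
```

```text
blue [304.5 278.2  10.9] [ 0.3426 -0.1092] 0.36 el [304.5 278.2  20.3  21. ] rect [304.5 278.   20.   21.   90. ]
blue [348.5 275.2  11. ] [ 0.3488 -0.2233] 0.414 el [348.6 275.1  20.5  21.4] rect [348.5 275.   20.   21.   90. ]
blue [387.8 259.5  11.3] [ 0.3874 -0.3277] 0.507 el [387.9 259.4  19.7  22.2] rect [388. 259.  22.  20.   0.]
blue [402.7 221.   11.1] [ 0.4879 -0.372 ] 0.614 el [402.8 221.1  19.6  21.4] rect [402.5 221.   20.   21.   90. ]
blue [171.5  81.   35.4] [0.8897 0.2515] 0.925 el [171.4  83.   35.5  73.4] rect [171.2  81.1  35.5  64.   85.2]
orange [332.3 233.8  11. ] [ 0.4566 -0.184 ] 0.492 el [332.2 233.9  20.4  21.3] rect [332.5 234.   20.   21.   90. ]
green [140.  210.   16.2] [0.5272 0.3287] 0.621 el [139.9 210.4  19.   31.6] rect [140.  210.5  21.   30.   90. ]
black [248.5 413.5  39.9] [-0.0207  0.0432] 0.048 el [257.  411.7  16.9  83. ] rect [248.5 410.   79.   18.   -0. ]
black [239.6 387.6  34.9] [0.0484 0.0665] 0.082 el [240.6 384.1  40.8  70.2] rect [238.6 383.7  38.6  63.8  76. ]
black [237.  357.   27.7] [0.1302 0.0732] 0.149 el [237.6 356.4   8.4  55.4] rect [236.9 356.8   9.   55.3  75.3]
black [530.3 359.2  33.4] [ 0.0993 -0.7458] 0.752 el [532.4 362.3  32.2  68.7] rect [529.4 362.5  37.3  64.1  82.2]
black [270.5 329.5  42.8] [ 0.2031 -0.0183] 0.204 el [269.4 328.5  36.8  89.7] rect [270.5 328.   36.   81.   90. ]
black [128.5 363.   56.2] [0.1122 0.3725] 0.389 el [128.8 368.1   8.9 190.9] rect [128.7 363.    9.9 112.1   0.7]
black [260.5 198.   27.6] [0.5654 0.0064] 0.565 el [261.2 198.4  25.9  58.1] rect [261.1 197.7  50.   26.1  74.7]
black [328.   22.5 231.1] [ 1.1076 -0.202 ] 1.126 el [326.9  18.8  17.7 544.8] rect [328.  19.  20. 462.  90.]
pink [416.4 179.6  11.5] [ 0.612  -0.4366] 0.752 el [416.  179.4  20.5  21.8] rect [415.5 179.5  21.   21.   90. ]
```

View pics/cropA.png

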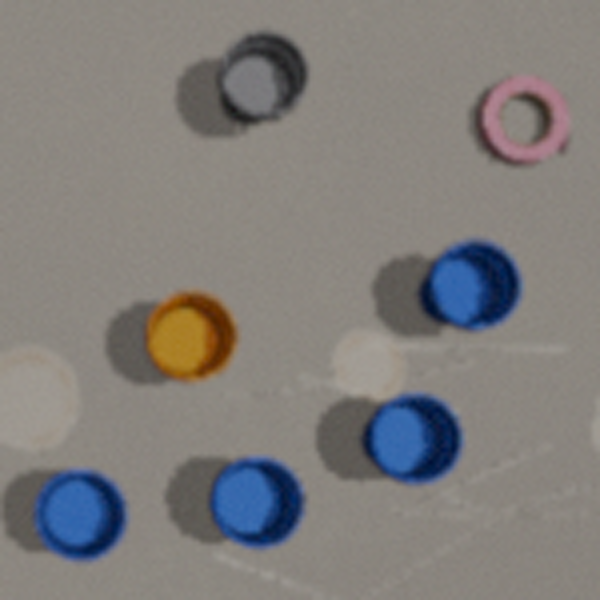

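View pics/cropB.png

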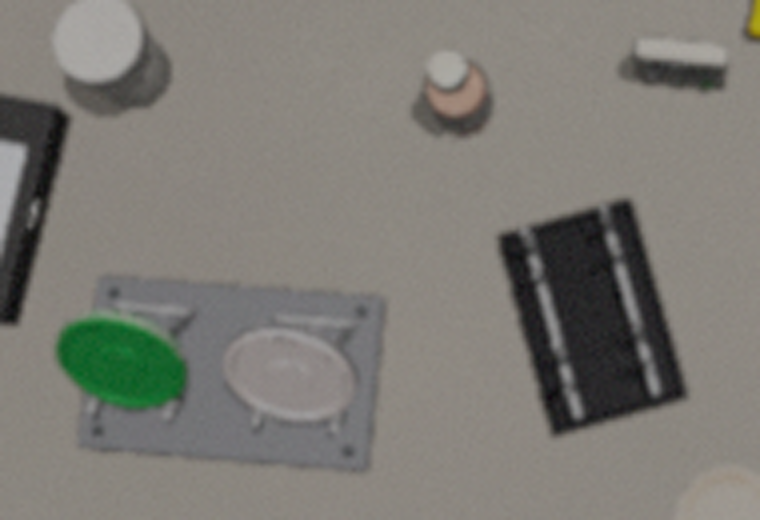

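The four look-alikes in top pixels are (304,278) at r=0.36 m, (348,275) at 0.41, (388,260) at 0.51 and (403,221) at 0.61. The one meant is (403,221), at crop (472,285) by the tape, because it is farthest from the base. Crop B shows the rack tray yawed about 15°, and the stand corners are clear.

Run:
```python
from h import *
im=cv2.imread("pics/top0.png");c=cam("top")
def quad(pts,z,nm):
    P=np.array([onz(c,u/4+110,v/4+120,z)[:2] for u,v in pts]);ctr=P.mean(0)
    # order TL,TR,BR,BL ; +x up
    ex=(P[0]-P[3]+P[1]-P[2]);ey=(P[0]-P[1]+P[3]-P[2])
    print(nm,ctr.round(4),"yaw",np.degrees(np.arctan2(ex[1],ex[0])).round(1),np.degrees(np.arctan2(-ey[0],ey[1])).round(1),"size",np.linalg.norm(ex)/2,np.linalg.norm(ey)/2)
    return ctr
r=quad([(500,235),(632,202),(685,398),(553,433)],.011,"rack")
s=quad([(98,275),(385,297),(368,468),(78,447)],.008,"stand")
g=im[155:190,330:372];gr=cv2.cvtColor(g,cv2.COLOR_BGR2HSV)
print("grey",onz(c,263/4+285,77/4+150,.08).round(4))
print("timer",onz(c,281,132,.055).round(3),"bottle",onz(c,222,137,.098).round(3))
```

```text
rack [0.5625 0.0133] yaw 14.6 13.9 size 0.14567336415201967 0.09592706580414495
stand [0.5269 0.2698] yaw -4.8 -4.9 size 0.12282991616889051 0.20867301604912494
grey [ 0.629  -0.2388  0.08  ]
timer [ 0.743 -0.053  0.055] bottle [0.717 0.104 0.098]
```

```bash
cat >> h.py <<'E'
def go(p,Rt=None):
    "tool-frame delta (cm, deg) to world TCP p and rotation Rt"
    o=env.get_obs();R0=R.from_quat(o["ee_rot"]);Rt=R0 if Rt is None else Rt
    d=R0.inv().apply(np.array(p)-o["ee_pos"])*100;rv=(R0.inv()*Rt).as_rotvec(degrees=True)
    print("lin",d.round(2),"rot",rv.round(1),"dist cm",np.linalg.norm(d).round(1),"ang",np.linalg.norm(rv).round(1))
def down(yaw):
    "tool down, tool x at world yaw (deg)"
    return R.from_euler("z",yaw,degrees=True)*R.from_quat([1,0,0,0])
def incl(cp,n,z):
    "tool z along z, tool y along n"
    y=np.array(n)/np.linalg.norm(n);z=np.array(z)/np.linalg.norm(z);return R.from_matrix(np.c_[np.cross(y,z),y,z])
E
python3 - <<'E'
from h import *
c=cam("wrist");o=env.get_obs()
print(c,R.from_quat(o["ee_rot"]).inv().apply(np.array(c["origin"])-o["ee_pos"]))
go([.488,-.372,.2]); go([.44,-.372,.25])
E
```

```text
{'K': array([[336.42611694,   0.        , 277.61081553],
       [  0.        , 336.42611694, 209.59434699],
       [  0.        ,   0.        ,   1.        ]]), 'k1': -0.0011981189708461033, 'origin': array([ 0.24165926, -0.55504608,  0.37294918]), 'attitude': array([ 0.79157731, -0.59305751, -0.08943852,  0.11699957])} [ 0.07592415  0.00082732 -0.14259259]
lin [ 36.37 -10.53   3.06] rot [0. 0. 0.] dist cm 38.0 ang 0.0
lin [ 31.77 -11.89  -1.94] rot [0. 0. 0.] dist cm 34.0 ang 0.0
```

```bash
python3 -m jog '{"linear":[[31.8,-11.9,-2],[31.8,-11.9,-2],[31.8,-11.9,-2],[31.8,-11.9,-2],[31.8,-11.9,-2],[31.8,-11.9,-2],[31.8,-11.9,-2],[31.8,-11.9,-2]],"delta_rot":[[0,0,0],[0,0,0],[0,0,0],[0,0,0],[0,0,0],[0,0,0],[0,0,0],[0,0,0]],"jaw":[8.5,8.5,8.5,8.5,8.5,8.5,8.5,8.5]}' 30
cat >> h.py <<'E'
def rim(im,c,lo,hi,z,amin=400):
    hsv=cv2.cvtColor(im,cv2.COLOR_RGB2HSV);m=cv2.inRange(hsv,np.array(lo),np.array(hi))
    m=cv2.morphologyEx(m,cv2.MORPH_CLOSE,np.ones((5,5)))
    cs,_=cv2.findContours(m,cv2.RETR_EXTERNAL,cv2.CHAIN_APPROX_NONE)
    for k in cs:
        if cv2.contourArea(k)<amin: continue
        # cast hull onto rim plane; fit circle of known rim r=.03 to outer points
        P=np.array([onz(c,*p[0],z)[:2] for p in cv2.convexHull(k)])
        (x,y),r=cv2.minEnclosingCircle((P*1000).astype(np.float32))
        b=cv2.boundingRect(k);print("rim",np.round([x/1000,y/1000],4),"r",round(r,1),"bbox",b)
B=((105,120,40),(125,255,255));O=((8,130,60),(20,255,255))
E
python3 - <<'E'
from h import *
c=cam("wrist");im=grab("wrist","w1");rim(im,c,*B,.08);rim(im,c,*O,.08)
E
```

```text
t: 0.9
ee_pos: [0.4439, -0.3687, 0.2512]
ee_rot: [0.989, 0.145, 0.001, -0.001]
ft_force: [-1.0, 0.2, -0.1]
width: 0.0851
grasp_force: 0.0
rim [ 0.3608 -0.2324] r 41.0 bbox (85, 200, 72, 65)
rim [ 0.3929 -0.3314] r 31.9 bbox (197, 197, 60, 61)
rim [ 0.3535 -0.1402] r 45.5 bbox (0, 177, 64, 64)
rim [ 0.4911 -0.3757] r 29.5 bbox (268, 112, 64, 65)
rim [ 0.4636 -0.1948] r 39.5 bbox (55, 83, 88, 68)
```

View pics/w1.png

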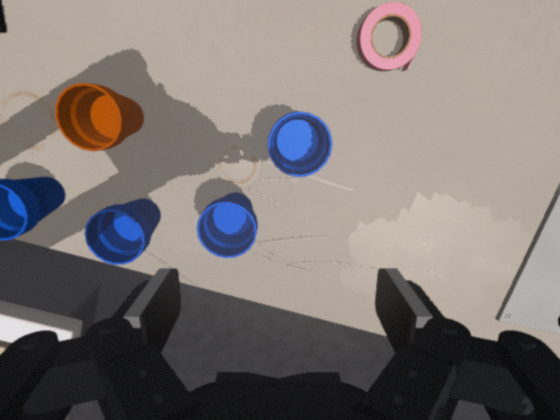

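The target blue cup is at px (300,144) in the wrist view. Its rim lies at (0.491,-0.376), which agrees with the top view to 4 mm.

Run:
```python
from h import *
go([.490,-.3745,.13]);go([.490,-.3745,.047])
```

```text
lin [ 4.49  1.77 12.09] rot [0. 0. 0.] dist cm 13.0 ang 0.0
lin [ 4.49  1.78 20.39] rot [0. 0. 0.] dist cm 21.0 ang 0.0
```

```bash
python3 -m jog '{"linear":[[4.5,1.8,5],[4.5,1.8,10],[4.5,1.8,12],[4.5,1.8,12],[4.5,1.8,16],[4.5,1.8,20.4],[4.5,1.8,20.4],[4.5,1.8,20.4]],"delta_rot":[[0,0,0],[0,0,0],[0,0,0],[0,0,0],[0,0,0],[0,0,0],[0,0,0],[0,0,0]],"jaw":[8.5,8.5,8.5,8.5,8.5,8.5,8.5,8.5]}' 30
python3 -m jog '{"linear":[[0,0,0],[0,0,0],[0,0,0],[0,0,0],[0,0,0],[0,0,0]],"delta_rot":[[0,0,0],[0,0,0],[0,0,0],[0,0,0],[0,0,0],[0,0,0]],"jaw":[5,5,5,5,5,5]}' 30
```

```text
t: 1.75
ee_pos: [0.488, -0.3776, 0.0488]
ee_rot: [0.99, 0.141, -0.0, -0.0]
ft_force: [-0.0, -0.5, 0.7]
width: 0.0848
grasp_force: 0.0
t: 2.35
ee_pos: [0.4905, -0.3785, 0.0513]
ee_rot: [0.99, 0.142, 0.002, 0.002]
ft_force: [-0.8, 0.8, 7.9]
width: 0.0586
grasp_force: 30.8
```

```bash
python3 -m jog '{"linear":[[0,0,-5],[0,0,-10],[0,0,-14],[0,0,-14],[0,0,-14]],"delta_rot":[[0,0,0],[0,0,0],[0,0,0],[0,0,0],[0,0,0]],"jaw":[5,5,5,5,5]}' 30
python3 - <<'E'
from h import *
go([.523,-.27,.19])
E
```

```text
t: 2.85
ee_pos: [0.4898, -0.3779, 0.1906]
ee_rot: [0.99, 0.142, 0.002, 0.002]
ft_force: [0.0, 0.3, -2.3]
width: 0.0585
grasp_force: 34.1
lin [ 6.22 -9.42  0.04] rot [0. 0. 0.] dist cm 11.3 ang 0.0
```

```bash
python3 -m jog '{"linear":[[2,-3.1,0],[4,-6.2,0],[6.2,-9.4,0],[6.2,-9.4,0],[6.2,-9.4,0]],"delta_rot":[[0,0,0],[0,0,0],[0,0,0],[0,0,0],[0,0,0]],"jaw":[5,5,5,5,5]}' 30
cat >> h.py <<'E'
def tool(p):
    o=env.get_obs();return (R.from_quat(o["ee_rot"]).inv().apply(np.array(p)-o["ee_pos"])*100).round(2)
E
python3 - <<'E'
from h import *
c=cam("wrist");im=grab("wrist","w2");rim(im,c,*B,.08)
o=env.get_obs();print(o["ee_pos"])
g=proj(c,[.629,-.239,.08]);print(g)
E
```

```text
t: 3.35
ee_pos: [0.5211, -0.2681, 0.1858]
ee_rot: [0.99, 0.143, -0.001, -0.001]
ft_force: [0.2, 0.0, -1.2]
width: 0.0578
grasp_force: 34.1
rim [ 0.3687 -0.1203] r 55.8 bbox (16, 282, 97, 82)
rim [ 0.4285 -0.2822] r 88.5 bbox (198, 216, 156, 167)
[ 0.52104244 -0.26908291  0.18611414]
(np.float64(280.81279776119726), np.float64(51.46572103467085))
```

View pics/w2.png

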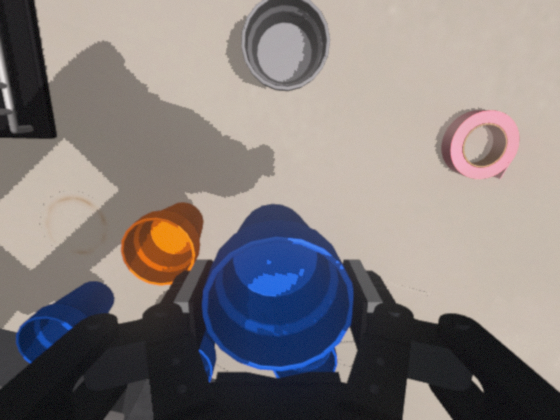

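Wrist view: the grey rim is centred at about (286,44) and the held blue rim at (278,304). The orange rim is at about (161,246).

Run:
```python
from h import *
c=cam("wrist");g=onz(c,285.7,44,.08);h=onz(c,278.5,304,.215);o=env.get_obs()
print(g,h,tool(h),"move",(g-h)[:2], R.from_quat(o["ee_rot"]).inv().apply([*(g-h)[:2],0])*100)
for u in(243,328):print(onz(c,u,43,.08)[:2])
print(onz(c,203,302,.215)-onz(c,354,302,.215))
print(o["ee_pos"])
```

```text
[ 0.63429672 -0.24198532  0.08      ] [ 0.5244032  -0.26920735  0.215     ] [ 0.31  0.1  -2.89] move [0.10989352 0.02722203] [11.31110694  0.48449696 -0.01910783]
[ 0.62682886 -0.21429984]
[ 0.64285782 -0.26904712]
[-0.01645984  0.0558588   0.        ]
[ 0.52104244 -0.26908291  0.18611414]
```

```bash
python3 -m jog '{"linear":[[4,0.2,0],[8,0.4,0],[11.3,0.5,0],[11.3,0.5,0],[11.3,0.5,3],[11.3,0.5,6],[11.3,0.5,6.5],[11.3,0.5,6.5]],"delta_rot":[[0,0,0],[0,0,0],[0,0,0],[0,0,0],[0,0,0],[0,0,0],[0,0,0],[0,0,0]],"jaw":[5,5,5,5,5,5,5,5]}' 30
python3 - <<'E'
from h import *
c=cam("wrist");im=grab("wrist","w3");o=env.get_obs();print(o["ee_pos"],o["ft_force"])
E
```

```text
t: 4.2
ee_pos: [0.6297, -0.243, 0.1205]
ee_rot: [0.99, 0.141, -0.002, -0.001]
ft_force: [0.5, -0.8, -0.6]
width: 0.0583
grasp_force: 34.0
[ 0.63097207 -0.24325768  0.12262079] [ 0.72445057  0.18484822 -0.13969775]
```

```bash
python3 -m jog '{"linear":[[0,0,1],[0,0,2],[0,0,3],[0,0,3.4],[0,0,3.6],[0,0,3.6]],"delta_rot":[[0,0,0],[0,0,0],[0,0,0],[0,0,0],[0,0,0],[0,0,0]],"jaw":[5,5,5,5,5,5]}' 30
```

```text
t: 4.85
ee_pos: [0.6319, -0.2423, 0.0866]
ee_rot: [0.99, 0.142, 0.0, 0.0]
ft_force: [-0.4, 0.4, 0.7]
width: 0.0581
grasp_force: 34.1
```

```bash
python3 -m jog '{"linear":[[0,0,0.2],[0,0,0.4],[0,0,0.4]],"delta_rot":[[0,0,0],[0,0,0],[0,0,0]],"jaw":[5,5,5]}' 30
python3 -m jog '{"linear":[[0,0,-0.3],[0,0,-0.3],[0,0,-0.3],[0,0,-0.3],[0,0,-0.3],[0,0,-3],[0,0,-7],[0,0,-10]],"delta_rot":[[0,0,0],[0,0,0],[0,0,0],[0,0,0],[0,0,0],[0,0,0],[0,0,0],[0,0,0]],"jaw":[8.5,8.5,8.5,8.5,8.5,8.5,8.5,8.5]}' 30
python3 - <<'E'
from h import *
go([.41,-.19,.235],down(16.4))
E
```

```text
t: 5.15
ee_pos: [0.6337, -0.2424, 0.0862]
ee_rot: [0.99, 0.142, 0.002, 0.001]
ft_force: [-1.7, 3.4, 16.4]
width: 0.0582
grasp_force: 35.8
t: 5.95
ee_pos: [0.6316, -0.2424, 0.184]
ee_rot: [0.99, 0.142, 0.0, 0.0]
ft_force: [1.1, -0.5, 0.9]
width: 0.085
grasp_force: 0.0
lin [-19.8  -11.25  -5.11] rot [ 0.  -0.  -0.1] dist cm 23.3 ang 0.1
```

```bash
python3 -m jog '{"linear":[[-4,-2.2,-4],[-8,-4.5,-5],[-12,-6.8,-5],[-16,-9,-5],[-19.8,-11.2,-5],[-19.8,-11.2,-5],[-19.8,-11.2,-5]],"delta_rot":[[0,0,0],[0,0,0],[0,0,0],[0,0,0],[0,0,0],[0,0,0],[0,0,0]],"jaw":[8.5,8.5,8.5,8.5,8.5,8.5,8.5]}' 30
python3 - <<'E'
from h import *
c=cam("wrist");im=grab("wrist","w4");rim(im,c,*O,.08);rim(im,c,*B,.115);print(env.get_obs()["ee_pos"])
E
```

```text
t: 6.65
ee_pos: [0.4097, -0.1905, 0.2327]
ee_rot: [0.99, 0.142, 0.001, 0.001]
ft_force: [0.2, 0.6, 0.2]
width: 0.0851
grasp_force: 0.0
rim [ 0.4594 -0.1856] r 29.7 bbox (254, 104, 68, 70)
rim [ 0.3689 -0.2184] r 28.2 bbox (265, 229, 61, 60)
rim [ 0.4053 -0.3067] r 32.6 bbox (379, 216, 65, 67)
rim [ 0.365  -0.1191] r 31.2 bbox (145, 199, 65, 67)
[ 0.41057587 -0.19079284  0.23290735]
```

Run:
```python
from h import *
go([.458,-.185,.052])
```

```text
lin [ 4.69  0.75 18.1 ] rot [0. 0. 0.] dist cm 18.7 ang 0.0
```

```bash
python3 -m jog '{"linear":[[4.7,0.8,0],[4.7,0.8,4],[4.7,0.8,8],[4.7,0.8,12],[4.7,0.8,16],[4.7,0.8,18],[4.7,0.8,18],[4.7,0.8,18]],"delta_rot":[[0,0,0],[0,0,0],[0,0,0],[0,0,0],[0,0,0],[0,0,0],[0,0,0],[0,0,0]],"jaw":[8.5,8.5,8.5,8.5,8.5,8.5,8.5,8.5]}' 30
python3 -m jog '{"linear":[[0,0,0],[0,0,0],[0,0,0],[0,0,0],[0,0,0]],"delta_rot":[[0,0,0],[0,0,0],[0,0,0],[0,0,0],[0,0,0]],"jaw":[5,5,5,5,5]}' 30
python3 -m jog '{"linear":[[0,0,-5],[0,0,-10],[0,0,-14],[0,0,-17],[0,0,-17],[0,0,-17]],"delta_rot":[[0,0,0],[0,0,0],[0,0,0],[0,0,0],[0,0,0],[0,0,0]],"jaw":[5,5,5,5,5,5]}' 30
python3 - <<'E'
from h import *
go([.523,-.27,.22])
E
```

```text
t: 7.5
ee_pos: [0.4583, -0.1852, 0.0525]
ee_rot: [0.99, 0.142, -0.0, -0.0]
ft_force: [0.4, 0.1, 1.3]
width: 0.0849
grasp_force: 0.0
t: 8.0
ee_pos: [0.4592, -0.1858, 0.0547]
ee_rot: [0.99, 0.142, 0.002, 0.001]
ft_force: [0.3, -0.0, 5.9]
width: 0.0597
grasp_force: 32.2
t: 8.6
ee_pos: [0.4581, -0.1853, 0.2238]
ee_rot: [0.99, 0.142, 0.001, 0.001]
ft_force: [-0.6, -0.2, -1.5]
width: 0.0598
grasp_force: 33.5
lin [3.85 9.95 0.41] rot [0. 0. 0.] dist cm 10.7 ang 0.0
```

```bash
python3 -m jog '{"linear":[[1.3,3.3,0],[2.6,6.7,0],[3.9,10,0],[3.9,10,0],[3.9,10,0]],"delta_rot":[[0,0,0],[0,0,0],[0,0,0],[0,0,0],[0,0,0]],"jaw":[5,5,5,5,5]}' 30
python3 - <<'E'
from h import *
c=cam("wrist");im=grab("wrist","w5");print(env.get_obs()["ee_pos"],proj(c,[.633,-.242,.115]))
hsv=cv2.cvtColor(im,cv2.COLOR_RGB2HSV)
for nm,(lo,hi),z in(("b",B,.115),("o",((8,110,60),(20,255,255)),.252)):
    m=cv2.inRange(hsv,np.array(lo),np.array(hi));cs,_=cv2.findContours(m,cv2.RETR_EXTERNAL,cv2.CHAIN_APPROX_NONE)
    for k in cs:
        if cv2.contourArea(k)>800: print(nm,cv2.boundingRect(k),np.round(cv2.minEnclosingCircle(k)[0],1))
E
```

```text
t: 9.1
ee_pos: [0.522, -0.2698, 0.2196]
ee_rot: [0.99, 0.142, -0.002, -0.002]
ft_force: [0.3, 1.5, -1.0]
width: 0.06
grasp_force: 33.5
[ 0.52195829 -0.26931332  0.22029392] (np.float64(283.9690873500792), np.float64(46.562520113500284))
b (41, 269, 82, 72) [ 81.7 303.3]
b (237, 0, 89, 92) [281.9  42.6]
o (202, 205, 151, 162) [277.7 285.7]
```

View pics/w5.png

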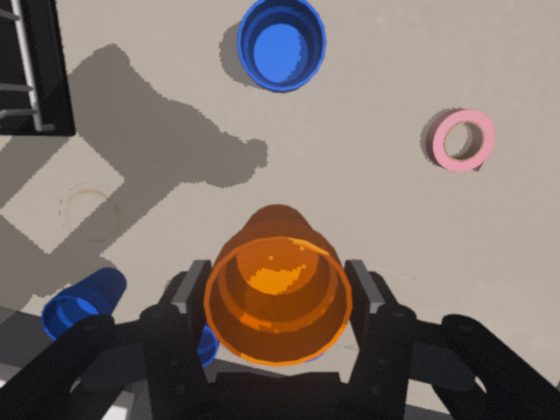

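The blue cup is nested in the grey one, rim centre at about (281.5,45). The held orange rim is at about (278.5,300).

Run:
```python
from h import *
c=cam("wrist");g=onz(c,281.7,44.5,.115);h=onz(c,278.4,300,.2455);o=env.get_obs()
print(g,h,tool(h),"move",R.from_quat(o["ee_rot"]).inv().apply([*(g-h)[:2],0])*100)
```

```text
[ 0.63398741 -0.23970598  0.115     ] [ 0.52483445 -0.26958637  0.2455    ] [ 0.26  0.1  -2.52] move [11.31516827  0.19582829 -0.02617461]
```

```bash
python3 -m jog '{"linear":[[4,0.1,0],[8,0.2,0],[11.3,0.2,0],[11.3,0.2,0],[11.3,0.2,2],[11.3,0.2,4.5],[11.3,0.2,5.5],[11.3,0.2,5.5]],"delta_rot":[[0,0,0],[0,0,0],[0,0,0],[0,0,0],[0,0,0],[0,0,0],[0,0,0],[0,0,0]],"jaw":[5,5,5,5,5,5,5,5]}' 30
python3 -m jog '{"linear":[[0,0,1],[0,0,2],[0,0,3],[0,0,3.6],[0,0,3.9],[0,0,3.9]],"delta_rot":[[0,0,0],[0,0,0],[0,0,0],[0,0,0],[0,0,0],[0,0,0]],"jaw":[5,5,5,5,5,5]}' 30
```

```text
t: 9.95
ee_pos: [0.6299, -0.2391, 0.165]
ee_rot: [0.99, 0.142, -0.002, -0.001]
ft_force: [-0.6, 0.7, -1.2]
width: 0.0595
grasp_force: 33.5
t: 10.55
ee_pos: [0.6317, -0.24, 0.1275]
ee_rot: [0.99, 0.142, -0.0, -0.0]
ft_force: [0.7, -0.1, -1.5]
width: 0.0597
grasp_force: 33.5
```

```bash
python3 -m jog '{"linear":[[0,0,0.2],[0,0,0.4],[0,0,0.5],[0,0,0.5]],"delta_rot":[[0,0,0],[0,0,0],[0,0,0],[0,0,0]],"jaw":[5,5,5,5]}' 30
```

```text
t: 10.95
ee_pos: [0.6329, -0.2402, 0.1249]
ee_rot: [0.99, 0.142, 0.001, 0.001]
ft_force: [0.2, 0.3, 4.8]
width: 0.0598
grasp_force: 34.0
```

```bash
python3 -m jog '{"linear":[[0,0,-0.3],[0,0,-0.3],[0,0,-0.3],[0,0,-0.3],[0,0,-0.3],[0,0,-3],[0,0,-8],[0,0,-13]],"delta_rot":[[0,0,0],[0,0,0],[0,0,0],[0,0,0],[0,0,0],[0,0,0],[0,0,0],[0,0,0]],"jaw":[8.5,8.5,8.5,8.5,8.5,8.5,8.5,8.5]}' 30
cat >> h.py <<'E'
def tri(o1,r1,o2,r2):
    r1=r1/np.linalg.norm(r1);r2=r2/np.linalg.norm(r2)
    t=np.linalg.lstsq(np.c_[r1,-r2],o2-o1,rcond=None)[0];a=o1+t[0]*r1;b=o2+t[1]*r2;return (a+b)/2,np.linalg.norm(a-b)
yS,tS=-4.85,np.array([.5269,.2698,0.]);RS=R.from_euler("z",yS,degrees=True)
c5,s5=np.cos(np.radians(55)),np.sin(np.radians(55))
UP=RS.apply([c5,0,s5]);N=RS.apply([-s5,0,c5])
WH=tS+RS.apply([0,-.058,.065]);GR=tS+RS.apply([0,.058,.065])
RG=incl(0,-N,-UP)
yK,tK=14.2,np.array([.5625,.0133,0.]);RK=R.from_euler("z",yK,degrees=True)
SF=tK+RK.apply([-.04,0,.064]);SR=tK+RK.apply([.04,0,.064]);RP=down(yK+90)
E
python3 - <<'E'
from h import *
res={}
for n in("top","scene"):
    im=cv2.imread(f"pics/{n}0.png");hsv=cv2.cvtColor(im,cv2.COLOR_BGR2HSV);c=cam(n)
    m=cv2.inRange(hsv,(50,100,40),(80,255,255));k=max(cv2.findContours(m,0,1)[0],key=cv2.contourArea)
    res[n]=ray(c,*cv2.fitEllipse(cv2.convexHull(k))[0]);print(n,cv2.fitEllipse(cv2.convexHull(k)))
    for P in(GR+N*.005,WH+N*.005):print("  pred",np.round(proj(c,P),1))
print(tri(*res["top"],*res["scene"]),GR+N*.005)
print(WH,GR,SF,SR)
go(WH+.015*UP+.10*UP,RG);go([.60,.0,.30],RG);print(env.get_obs()["joints"])
E
```

```text
t: 11.75
ee_pos: [0.631, -0.2397, 0.2531]
ee_rot: [0.99, 0.142, -0.001, -0.001]
ft_force: [0.4, -1.0, 0.3]
width: 0.0851
grasp_force: 0.0
top ((139.89198303222656, 210.41143798828125), (20.127830505371094, 32.92588424682617), 110.97003173828125)
  pred [140.6 209.9]
  pred [182.8 213. ]
scene ((142.58663940429688, 228.101806640625), (35.621253967285156, 36.310829162597656), 93.82345581054688)
  pred [143.2 227.6]
  pred [189.1 219.9]
(array([0.52639095, 0.32982879, 0.06767042]), np.float64(4.603696014310309e-05)) [0.52772265 0.32793861 0.06786788]
[0.52199625 0.21200767 0.065     ] [0.53180375 0.32759233 0.065     ] [0.52372219 0.0034877  0.064     ] [0.60127781 0.0231123  0.064     ]
lin [  8.41 -44.01   9.47] rot [ 30.4 -20.9 -66.6] dist cm 45.8 ang 76.1
lin [  3.75 -23.88  -4.65] rot [ 30.4 -20.9 -66.6] dist cm 24.6 ang 76.1
[-4.38955844e-01  3.30016464e-01  1.21877155e+00  1.76248509e-05
  1.59619208e+00  8.47024352e-01]
```

```bash
python3 -m jog '{"linear":[[0.5,-3,-1],[1,-6,-2],[1.5,-9,-3],[2,-12,-4.5],[2.5,-15,-4.5],[3,-18,-4.5],[3.5,-21,-4.5],[3.7,-24,-4.5]],"delta_rot":[[3,-2.1,-6.6],[6,-4.2,-13.2],[9,-6.3,-19.8],[12,-8.4,-26.4],[15,-10.5,-33],[18,-12.6,-39.6],[21,-14.7,-46.2],[24,-16.8,-52.8]],"jaw":[8.5,8.5,8.5,7,6,5,5,5]}' 30
python3 - <<'E'
from h import *
o=env.get_obs();print(o["joints"])
go([.60,.212,.26],RG);go(WH+.125*UP,RG)
E
```

```text
t: 12.55
ee_pos: [0.6, 0.0015, 0.2981]
ee_rot: [0.792, 0.56, -0.168, -0.179]
ft_force: [0.5, 0.4, 0.1]
width: 0.0498
grasp_force: 0.0
[-0.10990024  0.61169027  0.8503155   0.05350684  2.17225881  0.24961476]
lin [20.16 -4.72  5.37] rot [  6.4  -4.  -13.6] dist cm 21.4 ang 15.6
lin [19.98 -0.72 13.77] rot [  6.4  -4.  -13.6] dist cm 24.3 ang 15.6
```

```bash
python3 -m jog '{"linear":[[4,-0.8,1.3],[8,-1.8,2.5],[12,-2.8,3.8],[16,-3.8,5],[20.2,-4.7,5.4],[20.2,-2.7,9],[20,-0.7,13.8],[20,-0.7,13.8]],"delta_rot":[[2,-1.2,-4],[4,-2.5,-8.5],[6.4,-4,-13.6],[6.4,-4,-13.6],[6.4,-4,-13.6],[6.4,-4,-13.6],[6.4,-4,-13.6],[6.4,-4,-13.6]],"jaw":[4.5,4.5,4.5,4.5,4.5,4.5,4.5,4.5]}' 30
python3 -m jog '{"linear":[[0,0,0],[0,0,0]],"delta_rot":[[0,0,0],[0,0,0]],"jaw":[4.5,4.5]}' 30
python3 - <<'E'
from h import *
o=env.get_obs();print(o["joints"]);grab("wrist","w6");c=cam("wrist")
go(WH+.015*UP,RG); print(proj(c,WH+.045*UP),proj(c,WH+.005*N),proj(c,GR+.005*N))
E
```

```text
t: 13.35
ee_pos: [0.59, 0.2044, 0.1581]
ee_rot: [0.703, 0.642, -0.209, -0.224]
ft_force: [-1.4, -0.3, -2.2]
width: 0.0449
grasp_force: 0.0
t: 13.55
ee_pos: [0.5962, 0.205, 0.1702]
ee_rot: [0.705, 0.644, -0.201, -0.22]
ft_force: [0.4, -0.5, 0.9]
width: 0.0448
grasp_force: 0.0
[0.16599664 0.83662445 0.79505691 0.16679238 2.09368447 0.29589249]
lin [ 0.03 -0.16 11.46] rot [ 0.4 -0.2 -0.2] dist cm 11.5 ang 0.5
(np.float64(273.6672711378436), np.float64(215.71010305878121)) (np.float64(267.90451398461), np.float64(199.39709822379405)) (np.float64(266.02224918557954), np.float64(48.2203250695934))
```

View pics/w6.png

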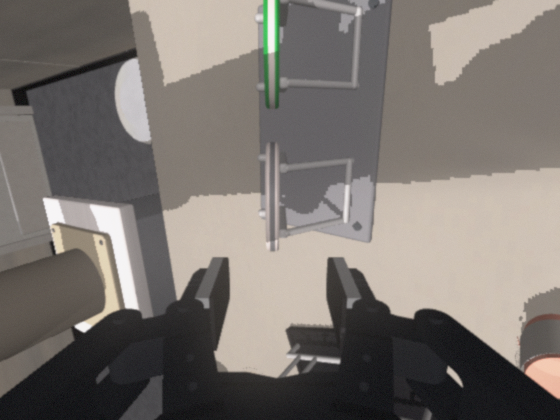

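The wrist view shows the white cover edge-on at column 273, rows 142–250, between the open fingers (centre column 278). That is within about 2 mm of the prediction.

```bash
python3 -m jog '{"linear":[[0.15,-0.15,3],[0.15,-0.15,5],[0.15,-0.15,7],[0.15,-0.15,9],[0.15,-0.15,10.5],[0.15,-0.15,11.4],[0.15,-0.15,11.4]],"delta_rot":[[0.4,-0.2,-0.2],[0.4,-0.2,-0.2],[0.4,-0.2,-0.2],[0.4,-0.2,-0.2],[0.4,-0.2,-0.2],[0.4,-0.2,-0.2],[0.4,-0.2,-0.2]],"jaw":[3.5,3.5,3.5,3.5,3.5,3.5,3.5]}' 30
python3 - <<'E'
from h import *
go(WH+.015*UP,RG)
E
```

```text
t: 14.3
ee_pos: [0.5291, 0.2124, 0.0752]
ee_rot: [0.702, 0.645, -0.205, -0.222]
ft_force: [0.2, -0.2, 0.4]
width: 0.0348
grasp_force: 0.0
lin [-0.1   0.01 -0.26] rot [-0.2  0.1 -0.1] dist cm 0.3 ang 0.3
```

Nothing touched on the way in. Now close and lift along the slope.

```bash
python3 -m jog '{"linear":[[0,0,0],[0,0,0],[0,0,0],[0,0,0],[0,0,0]],"delta_rot":[[0,0,0],[0,0,0],[0,0,0],[0,0,0],[0,0,0]],"jaw":[0.5,0.5,0.5,0.5,0.5]}' 40
python3 -m jog '{"linear":[[0,0,-1],[0,0,-3],[0,0,-6],[0,0,-10],[0,0,-13],[0,0,-13],[0,0,-13]],"delta_rot":[[0,0,0],[0,0,0],[0,0,0],[0,0,0],[0,0,0],[0,0,0],[0,0,0]],"jaw":[0.5,0.5,0.5,0.5,0.5,0.5,0.5]}' 40
python3 - <<'E'
from h import *
o=env.get_obs();print(o["joints"])
go([.60,.12,.24],RP);go(SR+[0,0,.015+.12],RP);go(SF+[0,0,.015+.12],RP)
E
```

```text
t: 14.8
ee_pos: [0.5279, 0.2126, 0.0776]
ee_rot: [0.701, 0.645, -0.207, -0.224]
ft_force: [-9.7, -0.9, 14.9]
width: 0.0093
grasp_force: 43.9
t: 15.5
ee_pos: [0.6046, 0.2061, 0.1812]
ee_rot: [0.702, 0.645, -0.205, -0.222]
ft_force: [-0.4, -0.6, -1.5]
width: 0.0094
grasp_force: 42.9
[0.16654941 0.87082911 0.72663065 0.16894232 2.136102   0.29916915]
lin [-8.63 -3.16 -4.95] rot [-34.8  -5.8 -18.5] dist cm 10.4 ang 39.8
lin [-1.826e+01 -1.000e-02 -2.130e+00] rot [-34.8  -5.8 -18.5] dist cm 18.4 ang 39.8
lin [-20.88  -6.19   2.22] rot [-34.8  -5.8 -18.5] dist cm 21.9 ang 39.8
```

```bash
python3 -m jog '{"linear":[[-2,-0.8,-1.5],[-4,-1.6,-3],[-6.5,-2.4,-4.5],[-9,-2.4,-4.5],[-12,-1.5,-3.7],[-15,-1,-2.9],[-18.3,0,-2.1],[-18.3,0,-2.1]],"delta_rot":[[-5,-0.8,-2.6],[-10,-1.6,-5.2],[-15,-2.5,-7.9],[-20,-3.3,-10.6],[-25,-4.2,-13.3],[-30,-5,-16],[-34.8,-5.8,-18.5],[-34.8,-5.8,-18.5]],"jaw":[0.5,0.5,0.5,0.5,0.5,0.5,0.5,0.5]}' 40
python3 -m jog '{"linear":[[0,0,0],[0,0,0],[0,0,0]],"delta_rot":[[0,0,0],[0,0,0],[0,0,0]],"jaw":[0.5,0.5,0.5]}' 40
python3 - <<'E'
from h import *
grab("wrist","w7");c=cam("wrist");im=grab("top","t7");ct=cam("top");print(env.get_obs()["ee_pos"])
go(SR+[0,0,.015+.12],RP)
for x in(-.04,.04):
  for y in(-.028,.028):
    print([np.round(proj(c,tK+RK.apply([x+d,y,.08])),1) for d in(-.013,.013)])
print(proj(c,SR+[0,0,.16]))
cv2.imwrite("pics/both.png",np.vstack([cv2.imread("pics/w7.png")[:300],cv2.resize(cv2.imread("pics/t7.png")[150:250,180:367],(560,300))]))
E
```

```text
t: 16.3
ee_pos: [0.5948, 0.0197, 0.1926]
ee_rot: [0.615, 0.789, -0.004, -0.003]
ft_force: [-0.3, 0.9, -1.0]
width: 0.0092
grasp_force: 42.8
t: 16.6
ee_pos: [0.6009, 0.0238, 0.1984]
ee_rot: [0.614, 0.79, -0.001, -0.001]
ft_force: [-0.3, -0.0, -0.9]
width: 0.0092
grasp_force: 42.8
[0.60088464 0.02374322 0.19821308]
lin [-0.07  0.02 -0.08] rot [-0.2  0.   0.1] dist cm 0.1 ang 0.2
[array([164.3, 235.9]), array([195.6, 236. ])]
[array([157.4, 169.1]), array([190.6, 169.2])]
[array([260.6, 236.1]), array([291.9, 236.2])]
[array([259.6, 169.3]), array([292.9, 169.3])]
(np.float64(274.07100860353154), np.float64(303.4651056081723))
```

View pics/both.png

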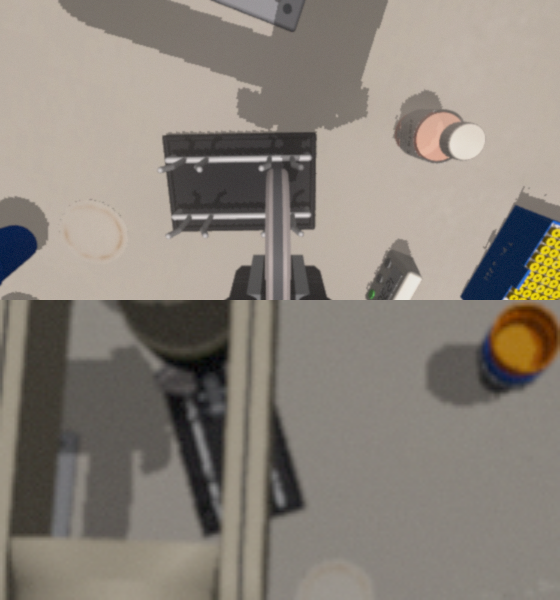

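In the wrist view the tine tips look about 7 px to the right of the predictions: front pair (162,169)/(200,168), rear pair (264,168)/(306,167). I'll check this numerically using the tray corners.

Run:
```python
from h import *
c=cam("wrist");im=cv2.imread("pics/w7.png")
def rk(u,v,z): return (RK.inv().apply(onz(c,u,v,z)-tK)*1000).round(1)[:2]
for p in[(162,169),(200,168),(264,168),(306,167),(168,235),(207,235),(300,234)]:print("tip",p,rk(*p,.08))
m=(im.max(2)<60).astype(np.uint8)*255;m[:,:100]=0;m[:,340:]=0;m[240:]=0;m[:120]=0
k=max(cv2.findContours(cv2.morphologyEx(m,3,np.ones((9,9))),0,1)[0],key=cv2.contourArea)
a=cv2.approxPolyDP(cv2.convexHull(k),5,True)[:,0];print(a.tolist(),[rk(*p,.011).tolist() for p in a])
# rails: bright rows -> at z .028
print("rail",rk(230,158.5,.028),rk(230,215.5,.028))
ct=cam("top");t=cv2.imread("pics/top0.png")
m=(t.max(2)<55).astype(np.uint8)*255;m[:165]=0;m[235:]=0;m[:,:225]=0;m[:,285:]=0
k=max(cv2.findContours(cv2.morphologyEx(m,3,np.ones((9,9))),0,1)[0],key=cv2.contourArea)
r=cv2.minAreaRect(k);print(r,[(RK.inv().apply(onz(ct,*p,.011)-tK)*1000).round(1)[:2].tolist() for p in cv2.boxPoints(r)])
```

```text
tip (162, 169) [-49.5  28. ]
tip (200, 168) [-19.7  28.9]
tip (264, 168) [30.3 29. ]
tip (306, 167) [63.1 29.8]
tip (168, 235) [-50.  -27.2]
tip (207, 235) [-17.6 -27.1]
tip (300, 234) [ 59.6 -26.1]
[[314, 134], [310, 184], [169, 153], [185, 136]] [[75.7, 49.9], [73.3, 0.9], [-65.2, 31.5], [-48.3, 47.8]]
rail [-3.4 28.7] [ -5.6 -26.9]
((257.4622802734375, 198.867919921875), (50.54867935180664, 33.65333557128906), 74.05460357666016) [[72.6, 50.9], [74.9, -44.6], [-69.7, -47.0], [-71.6, 46.9]]
```

```bash
python3 -m jog '{"linear":[[0.05,0.35,1.5],[0.05,0.35,3],[0.05,0.35,4.5],[0.05,0.35,5.3],[0.05,0.35,5.3],[0.05,0.35,5.3]],"delta_rot":[[0,0,0],[0,0,0],[0,0,0],[0,0,0],[0,0,0],[0,0,0]],"jaw":[0.5,0.5,0.5,0.5,0.5,0.5]}' 40
python3 - <<'E'
from h import *
im=grab("wrist","w8");o=env.get_obs();print(o["ee_pos"],(RK.inv().apply(o["ee_pos"]-tK)*1000).round(1))
cv2.imwrite("pics/w8c.png",cv2.resize(im[100:260,130:340,::-1],None,fx=3.7,fy=3.7,interpolation=cv2.INTER_CUBIC))
E
```

```text
t: 17.3
ee_pos: [0.603, 0.0241, 0.1446]
ee_rot: [0.614, 0.789, -0.002, -0.001]
ft_force: [0.8, 0.1, -0.3]
width: 0.0093
grasp_force: 42.8
[0.60351598 0.02407678 0.14530587] [ 42.4   0.4 145.3]
```

View pics/w8c.png

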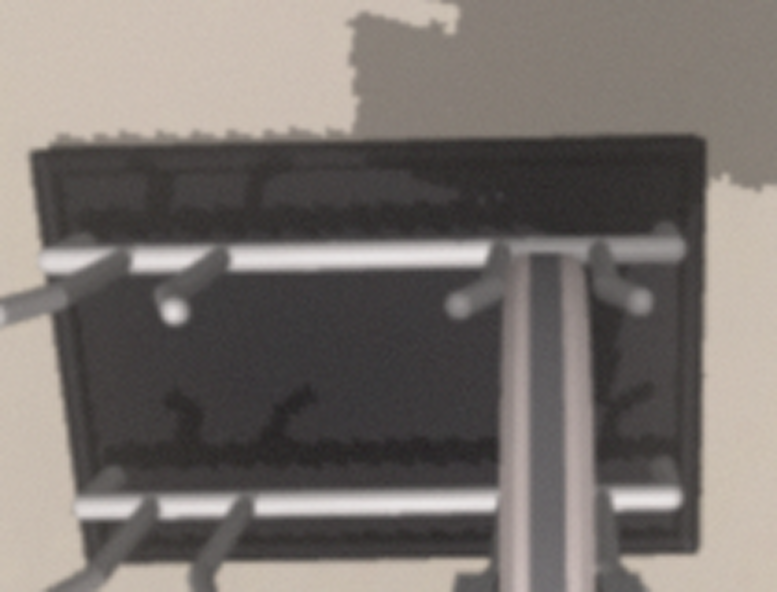

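The rear tine tips at crop (459,304) and (640,300) have their midpoint at 549.5, and the cover is centred on 546. The lateral error is about 0.6 mm, so it is aligned and can go down.

```bash
python3 -m jog '{"linear":[[0,0.06,1],[0,0.06,2.5],[0,0.06,4],[0,0.06,5],[0,0.06,5.8],[0,0.06,5.8],[0,0.06,5.8]],"delta_rot":[[0,0,0],[0,0,0],[0,0,0],[0,0,0],[0,0,0],[0,0,0],[0,0,0]],"jaw":[0.5,0.5,0.5,0.5,0.5,0.5,0.5]}' 40
python3 -m jog '{"linear":[[0,0,0.3],[0,0,0.6],[0,0,0.9],[0,0,0.9]],"delta_rot":[[0,0,0],[0,0,0],[0,0,0],[0,0,0]],"jaw":[0.5,0.5,0.5,0.5]}' 40
```

```text
t: 18.05
ee_pos: [0.6036, 0.0242, 0.0868]
ee_rot: [0.614, 0.789, -0.002, -0.001]
ft_force: [0.2, 0.4, -0.0]
width: 0.0091
grasp_force: 42.8
t: 18.45
ee_pos: [0.6042, 0.0242, 0.0797]
ee_rot: [0.614, 0.789, -0.001, -0.0]
ft_force: [-4.6, 0.3, 10.7]
width: 0.0092
grasp_force: 44.7
```

```bash
python3 -m jog '{"linear":[[0,0,-0.2],[0,0,-0.2],[0,0,-0.2],[0,0,-0.2],[0,0,-2],[0,0,-6],[0,0,-11],[0,0,-15]],"delta_rot":[[0,0,0],[0,0,0],[0,0,0],[0,0,0],[0,0,0],[0,0,0],[0,0,0],[0,0,0]],"jaw":[3,3,3,3,3,3,3,3]}' 30
python3 - <<'E'
from h import *
o=env.get_obs();print(o["ee_pos"],o["width"])
G=GR+[-.0005,.0015,0]
go([.62,.25,.23],RG);go(G+.125*UP,RG)
E
```

```text
t: 19.25
ee_pos: [0.6042, 0.0243, 0.2302]
ee_rot: [0.614, 0.789, -0.001, -0.001]
ft_force: [1.6, 0.7, 0.1]
width: 0.0301
grasp_force: 0.0
[0.60417937 0.02434736 0.23019209] 0.030134176344806106
lin [ 2.148e+01  7.090e+00 -1.000e-02] rot [34.5  5.9 18.5] dist cm 22.6 ang 39.6
lin [28.99  7.23  6.24] rot [34.5  5.9 18.5] dist cm 30.5 ang 39.6
```

```bash
python3 -m jog '{"linear":[[4,1,0],[8,2,0],[12,3.5,0],[16,5,0],[20,7,0],[24,7.1,2],[29,7.2,4],[29,7.2,6.2]],"delta_rot":[[5,0.8,2.6],[10,1.7,5.3],[15,2.5,8],[20,3.4,10.7],[25,4.2,13.3],[30,5.1,16],[34.5,5.9,18.5],[34.5,5.9,18.5]],"jaw":[4,4,4,4,4,4,4,4]}' 30
python3 -m jog '{"linear":[[0,0,0],[0,0,0],[0,0,0]],"delta_rot":[[0,0,0],[0,0,0],[0,0,0]],"jaw":[4,4,4]}' 30
python3 - <<'E'
from h import *
im=grab("wrist","w9");c=cam("wrist");G=GR+[-.0005,.0015,0]
go(G+.015*UP,RG);print(np.round(proj(c,G),1))
hsv=cv2.cvtColor(im,cv2.COLOR_RGB2HSV);m=cv2.inRange(hsv,(50,100,40),(80,255,255))
for k in cv2.findContours(cv2.morphologyEx(m,3,np.ones((7,7))),0,1)[0]:
    if cv2.contourArea(k)>150:print(cv2.boundingRect(k))
E
```

```text
t: 20.05
ee_pos: [0.5993, 0.3277, 0.158]
ee_rot: [0.7, 0.645, -0.208, -0.224]
ft_force: [0.6, -0.6, -1.8]
width: 0.0398
grasp_force: 0.0
t: 20.35
ee_pos: [0.6036, 0.3223, 0.1689]
ee_rot: [0.703, 0.645, -0.201, -0.221]
ft_force: [-0.3, 0.5, 0.6]
width: 0.04
grasp_force: 0.0
lin [ 0.03 -0.03 11.23] rot [ 0.3 -0.2 -0. ] dist cm 11.2 ang 0.3
[275.4 200. ]
(279, 147, 3, 104)
(268, 146, 4, 105)
```

```bash
python3 -m jog '{"linear":[[0.05,-0.05,3],[0.05,-0.05,5],[0.05,-0.05,7],[0.05,-0.05,9],[0.05,-0.05,10.5],[0.05,-0.05,11.2],[0.05,-0.05,11.2]],"delta_rot":[[0.3,-0.2,0],[0.3,-0.2,0],[0.3,-0.2,0],[0.3,-0.2,0],[0.3,-0.2,0],[0.3,-0.2,0],[0.3,-0.2,0]],"jaw":[3.5,3.5,3.5,3.5,3.5,3.5,3.5]}' 30
python3 -m jog '{"linear":[[0,0,0],[0,0,0],[0,0,0],[0,0,0],[0,0,0]],"delta_rot":[[0,0,0],[0,0,0],[0,0,0],[0,0,0],[0,0,0]],"jaw":[0.5,0.5,0.5,0.5,0.5]}' 40
python3 -m jog '{"linear":[[0,0,-1],[0,0,-3],[0,0,-6],[0,0,-10],[0,0,-14],[0,0,-14],[0,0,-14]],"delta_rot":[[0,0,0],[0,0,0],[0,0,0],[0,0,0],[0,0,0],[0,0,0],[0,0,0]],"jaw":[0.5,0.5,0.5,0.5,0.5,0.5,0.5]}' 40
python3 - <<'E'
from h import *
S=tK+RK.apply([-.0368,.0004,0]);print(S)
go([*S[:2],.235],RP)
E
```

```text
t: 21.1
ee_pos: [0.5381, 0.3288, 0.0754]
ee_rot: [0.702, 0.645, -0.206, -0.222]
ft_force: [0.1, 0.2, -0.2]
width: 0.035
grasp_force: 0.0
t: 21.6
ee_pos: [0.5379, 0.3293, 0.0771]
ee_rot: [0.701, 0.645, -0.206, -0.223]
ft_force: [-6.4, -1.1, 10.3]
width: 0.0087
grasp_force: 43.8
t: 22.3
ee_pos: [0.6201, 0.3226, 0.1892]
ee_rot: [0.702, 0.645, -0.205, -0.222]
ft_force: [-0.5, 0.1, -1.3]
width: 0.0093
grasp_force: 43.0
[0.52672629 0.00466047 0.        ]
lin [-32.47  -8.04   0.11] rot [-34.8  -5.8 -18.4] dist cm 33.4 ang 39.8
```

```bash
python3 -m jog '{"linear":[[-4,-1,-0.5],[-8.5,-2.1,-1],[-13,-3.2,-1],[-17.5,-4.3,-1],[-22,-5.4,-0.5],[-26,-6.5,0],[-30,-7.4,0],[-32.5,-8,0.1]],"delta_rot":[[-5,-0.8,-2.6],[-10,-1.6,-5.2],[-15,-2.5,-7.9],[-20,-3.3,-10.6],[-25,-4.2,-13.3],[-30,-5,-16],[-34.8,-5.8,-18.4],[-34.8,-5.8,-18.4]],"jaw":[0.5,0.5,0.5,0.5,0.5,0.5,0.5,0.5]}' 40
python3 -m jog '{"linear":[[0,0,0],[0,0,0],[0,0,0]],"delta_rot":[[0,0,0],[0,0,0],[0,0,0]],"jaw":[0.5,0.5,0.5]}' 40
python3 - <<'E'
from h import *
S=tK+RK.apply([-.0368,.0004,0]);go([*S[:2],.145],RP)
E
```

```text
t: 23.1
ee_pos: [0.5208, 0.0032, 0.2318]
ee_rot: [0.613, 0.79, -0.003, -0.001]
ft_force: [-0.2, -0.2, -0.9]
width: 0.0094
grasp_force: 42.8
t: 23.4
ee_pos: [0.5252, 0.0053, 0.2335]
ee_rot: [0.614, 0.789, -0.002, -0.002]
ft_force: [0.2, -0.5, 0.5]
width: 0.0093
grasp_force: 43.0
lin [-0.1   0.18  8.84] rot [-0.3  0.   0.1] dist cm 8.8 ang 0.3
```

```bash
python3 -m jog '{"linear":[[-0.1,0.18,2],[-0.1,0.18,4],[-0.1,0.18,6],[-0.1,0.18,8],[-0.1,0.18,8.8],[-0.1,0.18,8.8],[-0.1,0.18,8.8]],"delta_rot":[[-0.3,0,0],[-0.3,0,0],[-0.3,0,0],[-0.3,0,0],[-0.3,0,0],[-0.3,0,0],[-0.3,0,0]],"jaw":[0.5,0.5,0.5,0.5,0.5,0.5,0.5]}' 40
python3 - <<'E'
from h import *
im=grab("wrist","w10");o=env.get_obs();print((RK.inv().apply(o["ee_pos"]-tK)*1000).round(1))
a=cv2.imread("pics/w8.png",0);b=cv2.imread("pics/w10.png",0)
for u,v in((254,182),(303,181)):
    T=a[v-6:v+7,u-8:u+7];s=b[v-22:v+23,u-26:u+26]
    r=cv2.matchTemplate(s,T,5);_,mx,_,l=cv2.minMaxLoc(r);print((u,v),"->",l[0]-18,l[1]-16,round(mx,2))
E
```

```text
t: 24.1
ee_pos: [0.528, 0.0043, 0.147]
ee_rot: [0.614, 0.79, 0.0, 0.001]
ft_force: [0.4, -0.5, 1.0]
width: 0.0092
grasp_force: 42.9
[-35.3  -0.6 147.6]
(254, 182) -> -4 0 0.98
(303, 181) -> -5 0 0.96
```

```bash
python3 -m jog '{"linear":[[0.05,-0.15,0],[0.05,-0.15,0],[0.05,-0.15,0]],"delta_rot":[[0,0,0],[0,0,0],[0,0,0]],"jaw":[0.5,0.5,0.5]}' 40
python3 - <<'E'
from h import *
im=grab("wrist","w11");o=env.get_obs();print((RK.inv().apply(o["ee_pos"]-tK)*1000).round(1))
a=cv2.imread("pics/w8.png",0);b=cv2.imread("pics/w11.png",0)
for u,v in((254,182),(303,181)):
    T=a[v-6:v+7,u-8:u+7];s=b[v-22:v+23,u-26:u+26]
    r=cv2.matchTemplate(s,T,5);_,mx,_,l=cv2.minMaxLoc(r);print((u,v),"->",l[0]-18,l[1]-16,round(mx,2))
E
```

```text
t: 24.45
ee_pos: [0.5264, 0.0037, 0.1472]
ee_rot: [0.614, 0.789, 0.0, 0.001]
ft_force: [-0.3, 0.3, -0.9]
width: 0.0089
grasp_force: 42.9
[-37.5  -0.4 147.1]
(254, 182) -> -1 0 0.98
(303, 181) -> -2 0 0.99
```

```bash
python3 -m jog '{"linear":[[0,0,1],[0,0,2.5],[0,0,4],[0,0,5.2],[0,0,6],[0,0,6],[0,0,6]],"delta_rot":[[0,0,0],[0,0,0],[0,0,0],[0,0,0],[0,0,0],[0,0,0],[0,0,0]],"jaw":[0.5,0.5,0.5,0.5,0.5,0.5,0.5]}' 40
python3 -m jog '{"linear":[[0,0,0.3],[0,0,0.6],[0,0,0.9],[0,0,0.9]],"delta_rot":[[0,0,0],[0,0,0],[0,0,0],[0,0,0]],"jaw":[0.5,0.5,0.5,0.5]}' 40
```

```text
t: 25.2
ee_pos: [0.5261, 0.0038, 0.0865]
ee_rot: [0.614, 0.789, -0.0, 0.001]
ft_force: [0.7, 0.5, -0.5]
width: 0.0093
grasp_force: 42.8
t: 25.6
ee_pos: [0.5274, 0.0041, 0.0789]
ee_rot: [0.614, 0.789, 0.001, 0.002]
ft_force: [-0.3, 2.9, 5.3]
width: 0.0093
grasp_force: 43.9
```

```bash
python3 -m jog '{"linear":[[0,0,0.2],[0,0,0.3],[0,0,0.3]],"delta_rot":[[0,0,0],[0,0,0],[0,0,0]],"jaw":[0.5,0.5,0.5]}' 40
python3 -m jog '{"linear":[[0,0,-0.3],[0,0,-0.3],[0,0,-0.3],[0,0,-0.3],[0,0,-2],[0,0,-6],[0,0,-11],[0,0,-15]],"delta_rot":[[0,0,0],[0,0,0],[0,0,0],[0,0,0],[0,0,0],[0,0,0],[0,0,0],[0,0,0]],"jaw":[3,3,3,3,3,3,3,3]}' 30
python3 - <<'E'
from h import *
go([.48,-.25,.30])
E
```

```text
t: 25.9
ee_pos: [0.5281, 0.0042, 0.0785]
ee_rot: [0.614, 0.789, 0.001, 0.002]
ft_force: [-9.7, 3.1, 25.8]
width: 0.0093
grasp_force: 47.3
t: 26.7
ee_pos: [0.5259, 0.0038, 0.2266]
ee_rot: [0.614, 0.789, 0.0, 0.001]
ft_force: [1.3, -0.1, 0.5]
width: 0.0303
grasp_force: 0.0
lin [-23.49 -10.68  -7.32] rot [0. 0. 0.] dist cm 26.8 ang 0.0
```

```bash
python3 -m jog '{"linear":[[-3,-2,-4],[-7,-4,-7.3],[-11,-7,-7.3],[-15,-10,-7.3],[-19,-13,-7.3],[-23.5,-16,-7.3],[-27,-19,-7.3],[-31,-21,-7.3]],"delta_rot":[[0,0,0],[0,0,0],[0,0,0],[0,0,0],[0,0,0],[0,0,0],[0,0,0],[0,0,0]],"jaw":[3,3,3,3,3,3,3,3]}' 30
python3 -m jog '{"linear":[[-4,-2,0],[-8,-4,0],[-12,-6,0],[-12,-6,0]],"delta_rot":[[0,0,0],[0,0,0],[0,0,0],[0,0,0]],"jaw":[3,3,3,3]}' 30
python3 - <<'E'
from h import *
tKt=tK+RK.apply([.0032,.0005,0]);res={};F=tKt+RK.apply([-.04,0,.064]);Rr=tKt+RK.apply([.04,0,.064])
for n in("top","scene"):
    im=cv2.cvtColor(grab(n,n+"_end"),cv2.COLOR_RGB2HSV);c=cam(n)
    for nm,(lo,hi) in dict(green=((50,100,40),(80,255,255)),orange=((5,130,60),(20,255,255)),pink=((150,40,100),(179,255,255))).items():
        ks=[k for k in cv2.findContours(cv2.inRange(im,lo,hi),0,1)[0] if cv2.contourArea(k)>60]
        for k in ks:print(n,nm,cv2.boundingRect(k),np.round(cv2.minEnclosingCircle(k)[0],1))
    for nm,q in dict(F=F,R=Rr,Ftop=F+[0,0,.045],Fbot=F-[0,0,.045],Fl=F+RK.apply([0,.045,0]),Fr=F-RK.apply([0,.045,0]),nestrim=[.632,-.24,.15]).items():print("  ",nm,np.round(proj(c,q),1))
a=cv2.imread("pics/top0.png");b=cv2.imread("pics/top_end.png")
for nm,(u,v) in dict(timer=(281,134),bottle=(223,142),tape=(416,180),nest=(350,172)).items():
    print(nm,cv2.absdiff(a,b)[v-14:v+14,u-14:u+14].mean().round(1))
print(np.bincount([0])) if 0 else None
E
```

```text
t: 27.5
ee_pos: [0.3975, -0.3476, 0.2976]
ee_rot: [0.614, 0.789, 0.0, 0.001]
ft_force: [1.7, 0.2, 0.5]
width: 0.0299
grasp_force: 0.0
t: 27.9
ee_pos: [0.3677, -0.4812, 0.2953]
ee_rot: [0.616, 0.788, -0.0, -0.001]
ft_force: [-0.4, 0.6, -0.7]
width: 0.0299
grasp_force: 0.0
top green (245, 206, 32, 10) [260.5 210. ]
top orange (344, 151, 23, 24) [354.5 162.5]
top orange (374, 63, 16, 15) [381.3  69.5]
top pink (405, 169, 22, 22) [416.  179.9]
   F [260.2 209. ]
   R [252.8 180.7]
   Ftop [259.4 206.6]
   Fbot [261.  211.2]
   Fl [244.  213.3]
   Fr [276.5 204.7]
   nestrim [355.8 161.6]
scene green (249, 190, 24, 31) [260.8 204.5]
   F [259.8 204.7]
   R [241.4 195.4]
   Ftop [260.  189.9]
   Fbot [259.6 219.2]
   Fl [247.3 209.4]
   Fr [271.8 200.3]
   nestrim [315.7 151.1]
timer 1.6
bottle 1.6
tape 1.6
nest 33.3
```

Run:
```python
from h import *
tKt=tK+RK.apply([.0032,.0005,0]);W=tKt+RK.apply([.04,0,.064])
for n in("top","scene"):
    a=cv2.imread(f"pics/{n}0.png");b=cv2.imread(f"pics/{n}_end.png");c=cam(n)
    d=cv2.subtract(b,a).min(2);u,v=map(int,proj(c,W));d2=np.zeros_like(d);d2[v-30:v+30,u-30:u+30]=d[v-30:v+30,u-30:u+30]
    k=[k for k in cv2.findContours((d2>30).astype(np.uint8),0,1)[0] if cv2.contourArea(k)>15]
    print(n,[cv2.boundingRect(x) for x in k]);
    for s in([0,0,.045],[0,0,-.045],[0,.045,0],[0,-.045,0]):print(np.round(proj(c,W+RK.apply(s)),1))
```

```text
top [(247, 202, 30, 8), (237, 173, 32, 15)]
[251.7 177.1]
[253.9 184. ]
[236.7 184.9]
[268.9 176.5]
scene [(237, 204, 12, 12), (233, 180, 20, 11)]
[241.4 180.9]
[241.4 209.4]
[229.  199.6]
[253.4 191.3]
```

Both covers sit where a fully seated cover should appear, and the cup nest is in place. The timer, bottle and tape have not moved.

```bash
python3 -c "
from station import env
print(env.job_done())"
```

```text
the job is handed in; nothing more can be done
None
```

The job is handed in at about 28 s: white cover in the rear slot, green cover in the front slot, and blue then orange nested in the grey cup; the final camera checks matched the fully seated positions, and the timer, bottle and tape had not moved.

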